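Close the sample drawer of a resonator test cavity and hold its tuning rod half drawn

ROBOT

A 6-joint arm with a two-finger parallel gripper is mounted at the origin on the work surface. World frame = base frame: x ahead of the robot, y to its left, z up, the work surface at z = 0. Lengths are in m, angles in rad, forces in N, time in s.
With the tool pointing down it reaches from about 0.3 to 0.775 m from the base axis. Payload 14.6 kg.
Tool frame: the origin (TCP) lies midway between the tips of the shut fingers; the grasp point (between the pads) lies 19 mm behind it; z points along the fingers, y is the line along which they close (so a half turn about z gives the same grasp; the last joint's range is limited). The gripper opens to 94 mm and grips with 3 to 60 N. Pads are 16 mm wide; open, the fingers measure 119 mm over their backs; the gripper's body (75 mm by 177 mm) begins 78 mm behind the grasp point.
Start: joints at [-1.239, 0.3, 1.521, -0, 1.321, -0.067], TCP at [0.214, -0.507, 0.205] pointing down, gripper open.
Joint ranges: [-3.03, 3.03], [-0.79, 2.21], [0.23, 2.52], [-1.04, 4.18], [0, 3.07], [-2.55, 2.55]. Speed limits (rad/s): [2.22, 2.22, 2.57, 3.14, 3.14, 3.14].

INTERFACE

Orientations are given as [roll, pitch, yaw] about the fixed x, y, z axes, in that order (R = Rz(yaw) Ry(pitch) Rx(roll)).
In Python, from station import ctrl gives the robot as it stands. The module is installed in compiled form; this text tells all that it offers.
- The arm moves only by the tool servo_tool, never from a script. Its argument "plan" is a list of rows, each a list of 7 numbers: the opening in per cent of the stroke, from 0 (shut) to 100 (fully open), then the shift along the tool's x, y, z in m, then the turn, a rotation vector about the tool's x, y, z in rad. A call has exactly 8 rows; each row shifts and turns the commanded pose from where the row before left it, along the tool's axes as they then stand; what a row does not reach is not made up. A row lasts 1/8 s, in which the tool goes at most 62.5 mm and 10.7 degrees, less where a joint would pass 70% of its speed; a pose out of reach is approached as far as the arm can. A call with a gripper value outside its range is refused whole. The fingers move at their own pace and stop on an object; "force" is the grip in N (left out, the last holds). Time passes only in rows, so rows that do not move let the fingers close, or fill a call up. It gives the time, the measured TCP pose, the force, the opening and the grip force at its end, in the units of the state.
- ctrl.get_obs(): the state, without advancing time (a new reading comes with each control period).
- ctrl.camera(name): name is "scene" or "top"; returns a dict with "pixels" (480x640x3 uint8, red, green, blue), "z_map" (480x640 float32, m along the optical axis (not along the pixel's ray), 0 where there is no reading), "mtx" (3x3 intrinsics, pixels), "pose" (4x4, takes a point from camera to world coordinates). Camera axes: x right, y up, looking along -z (the intrinsics and any distortion apply to the point x, -y, -z); pixel columns grow to the right and rows downward; lengths in m; the calibration is good to about 2 mm. A picture is of the moment at which its call begins.
- ctrl.hand_in(): hands the job in; it is judged then, once.
The state is a dict: "time_s": time; "qpos": joint angles; "joint_vel": joint speeds; "tau": joint torques, N m; "ee_pos": TCP position; "eef_rot": TCP orientation; "force": force on the tool from outside, world axes, zero at the start; "moment": the same for the moment, N m; "grip_width": finger opening in m; "grip_force": force on a finger pad.
Only numpy, scipy, OpenCV 4.12 (cv2) and the standard library are available. Lean on these libraries where they do the work, as an engineer would, in place of code of your own. Each camera call takes 0.05 s, during which the arm holds its last target. There are 200 camera calls.

TASK

The sample is loaded: push the drawer of the grey test cavity fully home, and only then draw the brass tuning rod by its knob straight up out of its bore until the black ring on its shaft stands level with the top of the bore (35 mm out, to within 4 mm; never pull it right out). It drops back if let go, so finish while still gripping it there, the rod hanging free in the bore and not forced sideways, and leave the other things on the bench where they are.

Things in the scene. Friction and masses are not known exactly. Their poses are not given: they have to be found in the camera images.
- cavity: Grey metal resonator test cavity, 130 (x) by 164 (y) by 62 mm high, fixed to the bench. Origin at the centre of its underside; its -x is the front, where the drawer (in the left half, +y) comes out; z up. From the right half a square aluminium turret, 44 by 44 mm, rises to 85 mm above the bench; the rod's round bore runs down its middle.
- bore_top (a point): Centre of the bore's mouth in the turret's top face, 85 mm above the bench, at x 0, y -42 mm of the cavity, axes as the cavity's. The bore is vertical, 17 mm wide and 67 mm deep.
- tuning_rod: Loose brass rod, about 0.25 kg: upright shaft 16 mm across, 62 mm long, under a ribbed round knob 26 mm across, 40 mm high. Origin on the axis at the knob's underside, z up. At the start the knob rests on the turret (85 to 125 mm above the bench). Flush black ring 3 mm high, its middle 35 mm below the knob, hidden in the bore at first. Only its weight and light wall friction resist drawing.
- drawer (a joint): Opening of the sample drawer in m: 0 fully home, more as it slides out along the cavity's -x (to 0.07 at most). Starts between 0.03 and 0.055. It slides against about 2.5 N of friction, without a spring, and stays where it is left.
- drawer_front (a point): Centre of the outer face of the drawer's flat aluminium front plate (70 mm wide along y, from 10 to 58 mm above the bench, 6 mm thick). Axes as the cavity's: -x outward, so pushing along +x shuts it. When home this face is 71.5 mm in front of the cavity's origin, at y +36 mm. A white ceramic disc, the sample, is fast in the drawer.
- screwdriver: Bystander: screwdriver lying flat on the bench, beside the cavity's left. Origin at the middle of its underside. Leave alone.
- coax_load: Bystander: small steel coaxial load standing on the bench, 26 mm across, 44 mm high, to the right of the cavity. Origin at the centre of its underside. Leave alone.
- parts_tray: Bystander: open grey plastic tray 70 by 100 by 22 mm, to the right of the cavity. Origin at the centre of its underside. Leave alone.

How it is judged:
By the outcome, as a careful person would: the job done as asked, in the order asked, and still so for the second after the job is handed in, while the arm keeps its last pose, push and grip.
It also fails if it takes over 43 s, if anything falls off the work surface, if the arm or the gripper's body presses on something with over 40 N, if the wrist force passes 120 N, or if a joint passes its speed limit or range.

## Working session

There is one attempt and no reset: what is moved stays moved. The work goes in short steps, Python scripts to look and compute and a tool call to move; the robot and the scene stay as the last step left them, time stands still between calls to the robot, and variables do not carry over. Pictures are saved under pics/ and viewed, at most 10 in all, crops included, and the job is handed in when it is done.

Besides the shell and the picture viewer there is one more tool, called after ">>>" as a command line: name --pt "numbers of a row" for each row, then --argument value for the rest. servo_tool: Moves the arm, as the interface text tells. Its arguments: {"type":"object","properties":{"plan":{"type":"array","items":{"type":"array","items":{"type":"number"}}},"force":{"type":"number"}},"required":["plan"]}

```bash
mkdir -p pics
cat > h.py <<'E'
import numpy as np, cv2
from station import ctrl
def snap(n,tag):
    c=ctrl.camera(n); np.savez(f'pics/{tag}.npz',**c); cv2.imwrite(f'pics/{tag}.png',c['pixels'][:,:,::-1]); return c
def world(c):
    z=c['z_map']; K=c['mtx']; v,u=np.mgrid[:480,:640]
    x=(u-K[0,2])/K[0,0]*z; y=(v-K[1,2])/K[1,1]*z
    P=np.stack([x,-y,-z,np.ones_like(z)],-1)@c['pose'].T
    return P[...,:3]
E
python3 - <<'E'
from h import *
for n in('scene','top'):
    c=snap(n,n+'0'); print(n,c['pose'].round(3).tolist(),c['mtx'].tolist(),[k for k in c])
o=ctrl.get_obs(); print(o)
E
```

```text
scene [[0.515, -0.433, 0.74, 1.165], [0.857, 0.283, -0.431, -0.288], [-0.023, 0.856, 0.516, 0.478], [0.0, 0.0, 0.0, 1.0]] [[492.0314690879211, 0.0, 330.89993926460306], [0.0, 492.0314690879211, 243.10709793874543], [0.0, 0.0, 1.0]] ['pixels', 'z_map', 'mtx', 'pose']
top [[-0.013, 0.993, -0.114, 0.514], [-1.0, -0.015, -0.019, 0.047], [-0.02, 0.114, 0.993, 0.99], [0.0, 0.0, 0.0, 1.0]] [[474.5732617996249, 0.0, 320.0681148666813], [0.0, 474.5732617996249, 240.4464904641635], [0.0, 0.0, 1.0]] ['pixels', 'z_map', 'mtx', 'pose']
{'time_s': 0.1, 'qpos': array([-1.23858436e+00,  3.00409760e-01,  1.52149769e+00, -2.69730923e-06,
        1.32073182e+00, -6.65827876e-02]), 'joint_vel': array([ 1.19531754e-05,  3.34694937e-04, -9.66997435e-04,  1.67144432e-04,
       -1.14404325e-03, -1.17011461e-03]), 'tau': array([ 7.48025705e-04, -5.32635319e+01, -3.53282332e+01,  7.09504983e-02,
        2.34932452e-02, -8.35287005e-05]), 'ee_pos': array([ 0.21349769, -0.5066157 ,  0.20495526]), 'eef_rot': array([-3.14054818e+00, -6.70283369e-05,  3.98795389e-01]), 'force': array([-0.84950457, -0.40950525,  0.65015723]), 'moment': array([ 0.00798702, -0.01558305, -0.02349961]), 'grip_force': 0.0, 'grip_width': 0.09395182421269618}
```

View pics/top0.png

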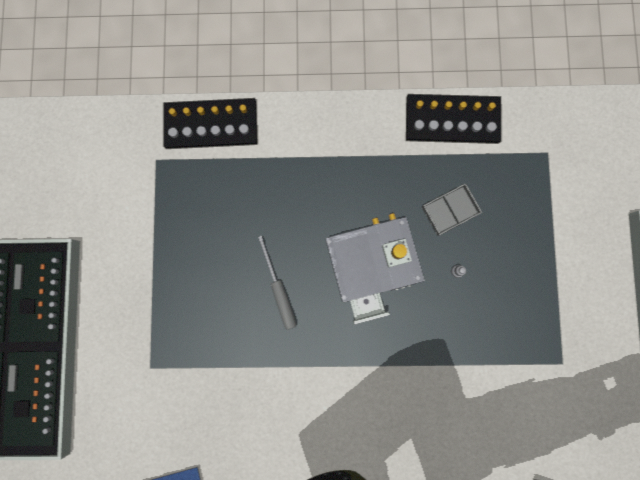

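View pics/scene0.png

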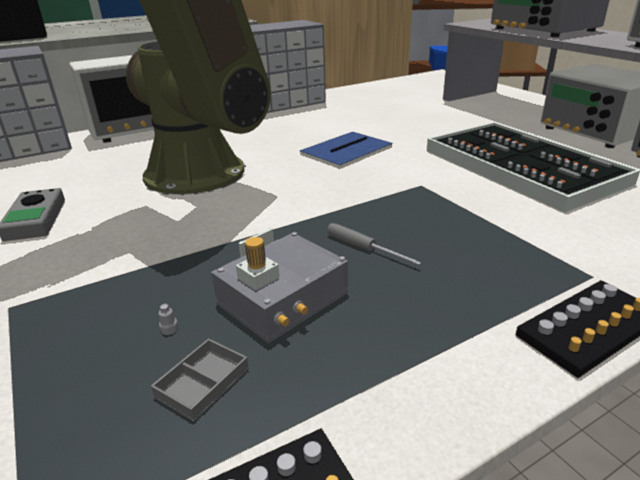

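The top view shows the cavity at about (376,258), drawer front at (371,318), knob at (399,251), load at (459,270), tray at (452,210) and screwdriver at (278,285). Next I measure these from depth.

Run:
```python
from h import *
c=dict(np.load('pics/top0.npz')); W=world(c)
v,u=np.mgrid[:480,:640]
roi=(u>320)&(u<432)&(v>210)&(v<330)
def rect(m,n):
    p=W[m][:,:2]; r=cv2.minAreaRect((p*1000).astype(np.float32)); print(n,m.sum(),r, 'medz',np.median(W[m][:,2]).round(4)); return r
z=W[...,2]
print('bench',np.median(z[300:340,200:240]))
m=roi&(z>.057)&(z<.067)&(v<305); m=cv2.morphologyEx(m.astype(np.uint8),cv2.MORPH_OPEN,np.ones((3,3)))>0
rect(m,'body')
m=roi&(z>.118)&(z<.13); rect(m,'knob'); print(W[m].mean(0))
m=roi&(z>.08)&(z<.09); rect(m,'turret')
m=roi&(z>.045)&(v>303)&(z<.065);rect(m,'plate')
for (a,b) in [(459,270),(452,210),(278,285),(264,240),(291,322)]: print(a,b,W[b,a].round(3))
i=c['pixels'][190:345,310:480,::-1]; cv2.imwrite('pics/crop1.png',cv2.resize(i,None,fx=4,fy=3.8,interpolation=cv2.INTER_CUBIC))
```

```text
bench 0.0011724434066608391
body 4933 ((582.5241088867188, -42.78289031982422), (130.11778259277344, 164.5116729736328), 14.051794052124023) medz 0.0626
knob 165 ((592.5145263671875, -82.9826431274414), (24.728681564331055, 25.119558334350586), 67.28752136230469) medz 0.1254
[ 0.59230923 -0.08273126  0.1252813 ]
turret 345 ((592.6066284179688, -83.11414337158203), (44.05165481567383, 44.448699951171875), 14.00301456451416) medz 0.0854
plate 127 ((468.80072021484375, -33.517879486083984), (6.235320091247559, 69.51744842529297), 14.138021469116211) medz 0.0581
459 270 [ 0.56  -0.211  0.04 ]
452 210 [ 0.684 -0.208  0.021]
278 285 [0.535 0.151 0.025]
264 240 [0.63  0.183 0.002]
291 322 [0.461 0.125 0.026]
```

View pics/crop1.png

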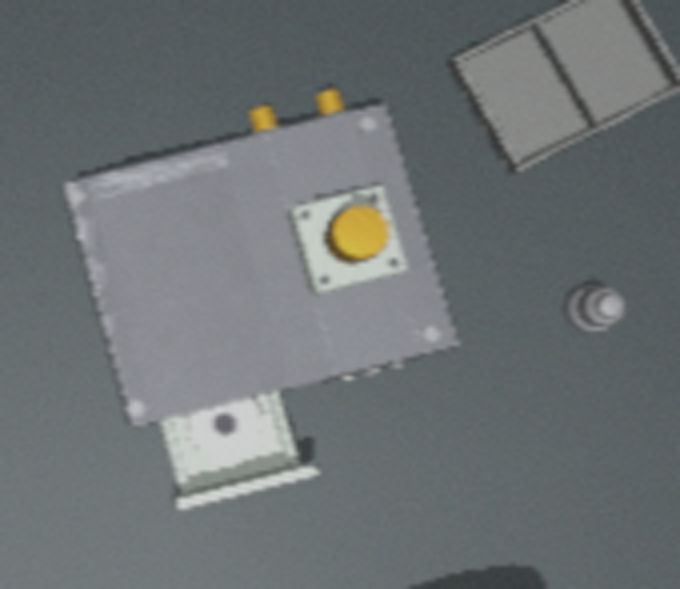

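Cavity origin is about (0.5825, -0.043) with yaw 0.245. The bore is at (0.5927, -0.0835), and the drawer is about 40 mm open. I'll approach the front of the drawer with the fingers shut.

>>> servo_tool --pt "0 0.043 -0.043 0 0 0 0" --pt "0 0.043 -0.043 0 0 0 0" --pt "0 0.043 -0.043 0 0 0 0" --pt "0 0.043 -0.043 0 0 0 0" --pt "0 0.043 -0.043 0 0 0 0" --pt "0 0.043 -0.043 0 0 0 0" --pt "0 0.043 -0.043 0 0 0 0" --pt "0 0.043 -0.043 0 0 0 0" --force 30

```text
time_s: 1.1
ee_pos: [0.3973, -0.0543, 0.2055]
eef_rot: [3.141, -0.0, 0.399]
force: [1.4, -0.1, 0.5]
grip_width: 0.0176
grip_force: 0.0
```

>>> servo_tool --pt "0 0 0 0 0 0 0.154" --pt "0 0 -0.002 0.04 0 0 0" --pt "0 0 0 0.04 0 0 0" --pt "0 0 0 0.04 0 0 0" --pt "0 0 0 0.04 0 0 0" --pt "0 0.02 0 0 0 0 0" --pt "0 0.02 0 0 0 0 0" --pt "0 0 0 0 0 0 0"

```text
time_s: 2.1
ee_pos: [0.4357, -0.0444, 0.0451]
eef_rot: [-3.141, 0.0, 0.245]
force: [0.4, -1.1, 0.3]
grip_width: 0.0005
grip_force: 0.0
```

>>> servo_tool --pt "0 0.01 0 0 0 0 0" --pt "0 0.008 0 0 0 0 0" --pt "0 0.008 0 0 0 0 0" --pt "0 0.008 0 0 0 0 0" --pt "0 0.008 0 0 0 0 0" --pt "0 0.007 0 0 0 0 0" --pt "0 0.006 0 0 0 0 0" --pt "0 0 0 0 0 0 0"

```text
time_s: 3.1
ee_pos: [0.4891, -0.0311, 0.0453]
eef_rot: [-3.142, -0.001, 0.245]
force: [0.5, 0.7, 0.9]
grip_width: 0.0006
grip_force: 0.0
```

>>> servo_tool --pt "0 0.002 0 0 0 0 0" --pt "0 0.002 0 0 0 0 0" --pt "0 0.001 0 0 0 0 0" --pt "0 0.001 0 0 0 0 0" --pt "0 0.001 0 0 0 0 0" --pt "0 0.001 0 0 0 0 0" --pt "0 0 0 0 0 0 0" --pt "0 0 0 0 0 0 0"

```text
time_s: 4.1
ee_pos: [0.4965, -0.0293, 0.0455]
eef_rot: [3.142, -0.0, 0.245]
force: [-2.4, 0.8, -0.8]
grip_width: 0.0006
grip_force: 0.8
```

>>> servo_tool --pt "0 0.001 0 0 0 0 0" --pt "0 0 0 0 0 0 0" --pt "0 0.001 0 0 0 0 0" --pt "0 0 0 0 0 0 0" --pt "0 0.001 0 0 0 0 0" --pt "0 0 0 0 0 0 0" --pt "0 0 0 0 0 0 0" --pt "0 0 0 0 0 0 0"

```text
time_s: 5.1
ee_pos: [0.4972, -0.0291, 0.0454]
eef_rot: [-3.141, 0.005, 0.245]
force: [-20.6, -3.9, 14.1]
grip_width: 0.0004
grip_force: 10.6
```

Run:
```python
from h import *
o=ctrl.get_obs(); print(o['ee_pos'],o['force'])
```

```text
[ 0.49720353 -0.02913285  0.04541582] [-20.63775004  -3.93462592  14.08774654]
```

>>> servo_tool --pt "0 -0.005 0 0 0 0 0" --pt "0 -0.035 0 0 0 0 0" --pt "0 0 0 -0.04 0 0 0" --pt "0 0 0 -0.055 0 0 0" --pt "0 0 0 -0.055 0 0 0" --pt "100 -0.02 0 -0.015 0 0 0" --pt "100 0 0 0 0 0 0" --pt "100 0 0 0 0 0 0"

```text
time_s: 6.1
ee_pos: [0.4414, -0.0431, 0.2098]
eef_rot: [-3.141, 0.0, 0.245]
force: [0.2, -0.2, 0.9]
grip_width: 0.0267
grip_force: 0.0
```

Run:
```python
from h import *
c=snap('top','top1'); W=world(c); z=W[...,2]
print(ctrl.get_obs()['ee_pos'],ctrl.get_obs()['force'])
R=np.array([[np.cos(.245),np.sin(.245)],[-np.sin(.245),np.cos(.245)]])
L=(W[...,:2]-[.5825,-.0428])@R.T
for n,m in (('plate',(L[...,0]<-.0665)&(L[...,0]>-.13)&(L[...,1]>0.01)&(L[...,1]<.06)&(z>.035)&(z<.066)),('knob',(z>.118)&(z<.13)&(abs(L[...,0])<.03)&(abs(L[...,1]+.042)<.03))):
    p=L[m]; print(n,m.sum(),p.min(0),p.max(0)) if m.any() else print(n,0)
i=c['pixels'][190:345,310:480,::-1]; cv2.imwrite('pics/crop2.png',cv2.resize(i,None,fx=4,fy=3.8,interpolation=cv2.INTER_CUBIC))
```

```text
[ 0.44131586 -0.04303813  0.20955686] [-0.61511507 -1.45071782  0.59972824]
plate 68 [-0.07148322  0.01045791] [-0.06650603  0.05945951]
knob 164 [-0.01289377 -0.05387689] [ 0.01329983 -0.02875198]
```

View pics/crop2.png

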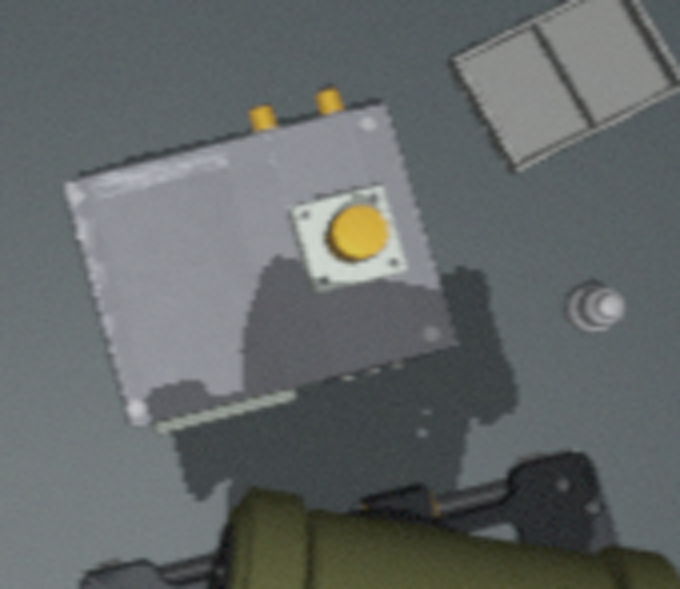

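The drawer is home: its outer face is at −71.5 mm, and the front plate is flush at about (228,410) in the crop. The rod is untouched, with the knob at (359,233). Next I go over the knob.

>>> servo_tool --pt "100 0.034 0.019 0 0 0 0" --pt "100 0.034 0.019 0 0 0 0" --pt "100 0.034 0.019 0 0 0 0" --pt "100 0.035 0.0186 0 0 0 0" --pt "100 0 0 0.02 0 0 0" --pt "100 0 0 0.025 0 0 0" --pt "100 0 0 0.025 0 0 0" --pt "100 0 0 0 0 0 0"

```text
time_s: 7.15
ee_pos: [0.5915, -0.0829, 0.1377]
eef_rot: [-3.139, 0.004, 0.245]
force: [0.5, -0.0, 1.0]
grip_width: 0.0941
grip_force: 0.0
```

>>> servo_tool --pt "100 0 0 0.015 0 0 0" --pt "100 0 0 0.015 0 0 0" --pt "100 0 0 0.01 0 0 0" --pt "100 0 0 0.002 0 0 0" --pt "100 0 0 0 0 0 0" --pt "100 0 0 0 0 0 0" --pt "100 0 0 0 0 0 0" --pt "100 0 0 0 0 0 0"

```text
time_s: 8.15
ee_pos: [0.5924, -0.0833, 0.0986]
eef_rot: [3.141, -0.0, 0.245]
force: [-0.6, 1.2, 0.6]
grip_width: 0.0941
grip_force: 0.0
```

Run:
```python
from h import *
o=ctrl.get_obs(); d=np.array([.5926,-.0831])-o['ee_pos'][:2]; c,s=np.cos(.245),np.sin(.245)
print(o['ee_pos'],o['force'],o['moment'],'tool dx,dy',d@[c,s],d@[s,-c])
```

```text
[ 0.59244903 -0.0833264   0.09864202] [-0.55812332  1.23805522  0.64289645] [ 0.05303903  0.02272613 -0.06945475] tool dx,dy 0.0002013817898319036 -0.00018302404302165075
```

>>> servo_tool --pt "100 0 0 0.005 0 0 0" --pt "100 0 0 0 0 0 0" --pt "25 0 0 0 0 0 0" --pt "20 0 0 0 0 0 0" --pt "15 0 0 0 0 0 0" --pt "15 0 0 0 0 0 0" --pt "15 0 0 0 0 0 0" --pt "15 0 0 0 0 0 0" --force 20

```text
time_s: 9.15
ee_pos: [0.5924, -0.0833, 0.0935]
eef_rot: [-3.142, -0.0, 0.245]
force: [0.2, -0.1, 0.3]
grip_width: 0.0373
grip_force: 0.0
```

>>> servo_tool --pt "15 0 0 0 0 0 0" --pt "15 0 0 0 0 0 0" --pt "15 0 0 0 0 0 0" --pt "15 0 0 0 0 0 0" --pt "15 0 0 0 0 0 0" --pt "15 0 0 0 0 0 0" --pt "15 0 0 0 0 0 0" --pt "15 0 0 0 0 0 0"

```text
time_s: 10.15
ee_pos: [0.5923, -0.0826, 0.0936]
eef_rot: [-3.14, 0.0, 0.245]
force: [-2.1, 5.5, 2.1]
grip_width: 0.0256
grip_force: 20.0
```

Run:
```python
from h import *
o=ctrl.get_obs(); print(o['ee_pos'],o['force'],o['moment'],o['grip_width'],o['grip_force'])
```

```text
[ 0.59226397 -0.08255574  0.09358524] [-2.13827706  5.53631312  2.13060892] [0.99915394 0.35719374 0.01648126] 0.025605172626416466 19.992537796497345
```

Gripped, with about 6 N side force along the cavity's +y. I'll relieve that by shifting the command, then lift a little.

>>> servo_tool --pt "15 0 -0.0008 0 0 0 0" --pt "15 0 0 0 0 0 0" --pt "15 0 0 -0.002 0 0 0" --pt "15 0 0 -0.003 0 0 0" --pt "15 0 0 -0.004 0 0 0" --pt "15 0 0 -0.004 0 0 0" --pt "15 0 0 0 0 0 0" --pt "15 0 0 0 0 0 0"

```text
time_s: 11.15
ee_pos: [0.5922, -0.0825, 0.1065]
eef_rot: [3.141, -0.0, 0.245]
force: [0.0, 1.0, -1.9]
grip_width: 0.0256
grip_force: 20.0
```

Run:
```python
from h import *
o=ctrl.get_obs(); print(o['ee_pos'],o['eef_rot'],o['force'],o['moment'],o['grip_width'],o['grip_force'])
```

```text
[ 0.59222626 -0.0825249   0.10653826] [ 3.14148902e+00 -2.00193204e-04  2.44843590e-01] [ 0.02337305  0.97878533 -1.89381323] [0.39586734 0.07726575 0.02122851] 0.025638465604950953 19.983989596366882
```

>>> servo_tool --pt "15 0 0 -0.004 0 0 0" --pt "15 0 0 -0.005 0 0 0" --pt "15 0 0 -0.005 0 0 0" --pt "15 0 0 -0.005 0 0 0" --pt "15 0 0 -0.003 0 0 0" --pt "15 0 0 0 0 0 0" --pt "15 0 0 0 0 0 0" --pt "15 0 0 0 0 0 0"

```text
time_s: 12.15
ee_pos: [0.5921, -0.0826, 0.1283]
eef_rot: [-3.142, 0.0, 0.245]
force: [0.0, 0.1, -1.0]
grip_width: 0.0252
grip_force: 20.0
```

Run:
```python
from h import *
o=ctrl.get_obs(); print(o['ee_pos'],o['eef_rot'],o['force'],o['moment'],o['grip_width'],o['grip_force'])
c=snap('scene','scene1')
i=c['pixels'][200:300,200:320,::-1]; cv2.imwrite('pics/crop3.png',cv2.resize(i,None,fx=6,fy=6,interpolation=cv2.INTER_CUBIC))
def px(p):
    q=np.linalg.inv(c['pose'])@np.r_[p,1]; return (c['mtx']@[q[0],-q[1],-q[2]])[:2]/-q[2]
b=[.5925,-.0833]
for z in (.085,.120): print(z,px(b+[z]),(px(b+[z])-[200,200])*6)
```

```text
[ 0.59213708 -0.082576    0.12829905] [-3.14158597e+00  1.99832480e-04  2.44775238e-01] [ 0.04702718  0.07479317 -0.96664825] [0.00339196 0.03675136 0.01354685] 0.025181303481076237 19.98165786266327
0.085 [254.8039252  264.64611021] [328.8235512  387.87666126]
0.12 [252.26965651 244.04410685] [313.61793905 264.26464111]
```

View pics/crop3.png

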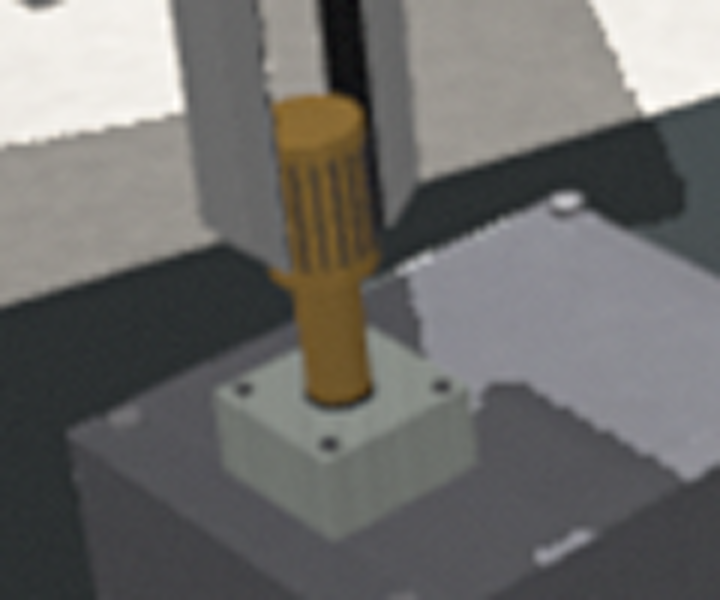

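The knob is held between the fingers, top at about (317,115) in the crop and underside at about (324,272). The shaft enters the bore at (338,395), with a dark line at the mouth. I check the height with depth and a larger crop.

Run:
```python
from h import *
c=snap('scene','scene2'); c0=dict(np.load('pics/scene0.npz'))
print(ctrl.get_obs()['force'])
def top(c):
    W=world(c); h=cv2.cvtColor(c['pixels'],cv2.COLOR_RGB2HSV)
    m=(h[...,0]>8)&(h[...,0]<28)&(h[...,1]>130)&(np.hypot(W[...,0]-.5925,W[...,1]+.083)<.022)&(W[...,2]>.07)
    zs=W[m][:,2]; t=zs>zs.max()-.006
    print(m.sum(),'top z',np.median(zs[t]),np.sort(zs)[-12::3],'xy',W[m][t][:,:2].mean(0))
    W2=W[m]
    for lo in np.arange(.085,.165,.01):
        q=W2[(zs>lo)&(zs<lo+.01)]
        if len(q)>4: print(round(lo,3),len(q),q[:,:2].mean(0).round(4))
top(c0); top(c)
i=c['pixels'][235:275,230:280,::-1]; cv2.imwrite('pics/crop4.png',cv2.resize(i,None,fx=14,fy=14,interpolation=cv2.INTER_CUBIC))
```

```text
[-0.19008863  0.05071114 -2.29718477]
330 top z 0.12472700600945374 [0.12577127 0.12582552 0.12601326 0.12615883] xy [ 0.59727381 -0.08233614]
0.085 52 [ 0.6042 -0.085 ]
0.095 48 [ 0.6043 -0.0851]
0.105 41 [ 0.6048 -0.0856]
0.115 123 [ 0.5997 -0.0828]
0.125 66 [ 0.5957 -0.0826]
551 top z 0.2541665011647888 [0.25527762 0.25575195 0.25623277 0.25646468] xy [ 0.61067582 -0.07872609]
0.085 44 [ 0.6004 -0.0836]
0.095 63 [ 0.6002 -0.0844]
0.105 60 [ 0.5998 -0.0843]
0.115 59 [ 0.6031 -0.0852]
0.125 46 [ 0.6055 -0.0845]
0.135 35 [ 0.6055 -0.0854]
0.145 46 [ 0.6052 -0.0843]
0.155 143 [ 0.5981 -0.0806]
```

View pics/crop4.png

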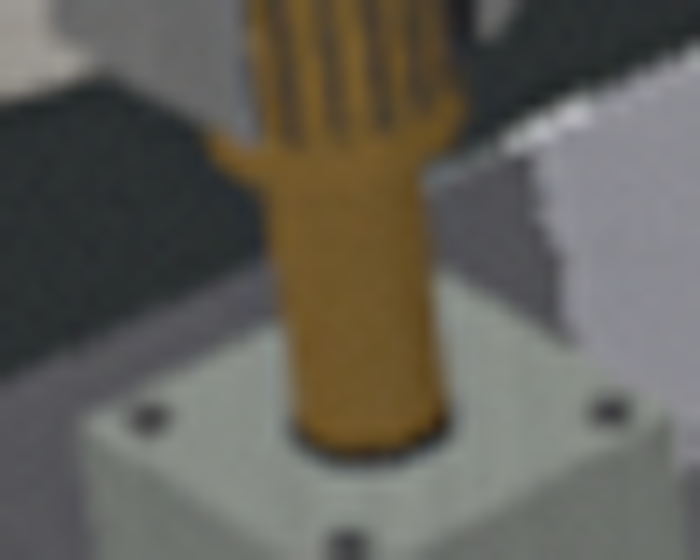

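Run:
```python
from h import *
for t,a,b in (('scene0',.115,.135),('scene2',.15,.17)):
    c=dict(np.load(f'pics/{t}.npz')); W=world(c); h=cv2.cvtColor(c['pixels'],cv2.COLOR_RGB2HSV); z=W[...,2]
    m=(h[...,0]>8)&(h[...,0]<28)&(h[...,1]>130)&(np.hypot(W[...,0]-.5925,W[...,1]+.083)<.012)&(z>a)&(z<b)
    q=W[m]; q=q[abs(q[:,2]-np.median(q[:,2]))<.003]; print(t,len(q),q.mean(0),'plane',np.linalg.lstsq(np.c_[q[:,:2]-q[:,:2].mean(0),np.ones(len(q))],q[:,2],rcond=None)[0])
```

```text
scene0 104 [ 0.59413352 -0.08276547  0.12485374] plane [-0.01476328  0.0268633   0.12485374]
scene2 81 [ 0.59458696 -0.08100891  0.15986333] plane [0.00901655 0.00834553 0.15986333]
```

The rod is raised 35.0 mm, upright, with side force near zero, so I hand in.

```bash
python3 -c "
from station import ctrl
print(ctrl.hand_in())"
```

```text
the job is handed in; nothing more can be done
None
```

I pushed the drawer fully home first, then drew the rod 35.0 mm up (measured from depth); I handed the job in with it still gripped, upright, with almost no side force, and the other bench items untouched.

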